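# Turn the pram wheel so its valve stem points straight up for the pump

### The arm

A 7-joint arm with a two-finger parallel gripper is mounted at the origin on the work surface. World frame = base frame: x ahead of the robot, y to its left, z up, the work surface at z = 0. Lengths are in mm, angles in rad, forces in N, time in s.
With the tool pointing down it reaches from about 400 to 875 mm from the base axis. Payload 6.5 kg.
Tool frame: the origin (TCP) lies at the very end of the fingers, on their centre line; the grasp point (between the pads) lies 19 mm behind it (env.pinch_z is the distance from the TCP to the grasp point, in mm); z points along the fingers, y is the direction in which the jaws open and shut (so a half turn about z gives the same grasp; the last joint's range is limited). The gripper opens to 85 mm and grips with 20 to 120 N. Pads are 22 mm wide; open, the fingers measure 114 mm over their backs; the gripper's body (76 mm by 85 mm) begins 54 mm behind the grasp point. The pads swing forward as they close: fully open they stand 13 mm farther back than shut.
Start: joints at [-1.34, 0.536, -0.004, 1.538, 0.003, 1.067, -0.071], TCP at [190.096, 621.574, 206.29] pointing down, gripper open.
Joint ranges: [-2.7, 2.7], [-0.37, 2.16], [-1.27, 1.26], [0.24, 2.4], [-1.31, 4.45], [0.19, 1.91], [-2.76, 2.76]. Speed limits (rad/s): [2.39, 2.39, 3.14, 3.14, 3.14, 3.14, 3.14].

### API

Orientations are given as a rotation vector (axis times angle).
In Python, from station import sense, imaging, job, env gives the robot as it stands.
- The arm moves only by the tool arm_command, never from a script. Its argument "motion" is text: rows parted by semicolons, each of 4 numbers parted by spaces: the shift along the tool's x, y, z in cm, then the turn about the tool's z in degrees. A call has 1 to 8 rows; each row is the pose to reach, as a shift and turn from the pose commanded when the call began, along the tool's axes at that moment; what a row does not reach only later rows make up. A row lasts 1/12 s, in which the tool goes at most 41.7 mm and 7.16 degrees, less where a joint would pass 70% of its speed; a pose out of reach is approached as far as the arm can. A call with a gripper value outside its range is refused whole. "grip" is the closure, from -1 (fully open) to 1 (shut), set as the call begins (left out, the last holds). The fingers move at their own pace and stop on an object; "grip_force" is the grip in N (left out, the last holds). Time passes only in rows, so rows that repeat a pose let the fingers close. It gives the time, the measured TCP pose, the force and the opening at its end, in the units of the state.
- sense(): the state, without advancing time (a new reading comes with each control period).
- imaging.get_image(name): name is "scene" or "side" or "wrist"; returns the picture (400x640x3 uint8, red, green, blue); there is no depth.
- imaging.calibration(name): a dict with "fx", "fy", "cx", "cy" (pixels), "rvec" (rotation vector, rad) and "tvec" (3), from world to camera coordinates, as OpenCV has them. Camera axes: x right, y down, z forward; pixel columns grow to the right and rows downward; lengths in mm; the calibration is good to about 2 mm. A picture is of the moment at which its call begins: read the wrist's pose just before it. calibration takes no time and is no camera call; for the wrist camera it gives the pose at the moment of the call.
- job.close_job(): hands the job in, once; it reports no verdict.
The state is a dict: "clock": time; "joint_positions": joint angles; "qvel": joint speeds; "effort": joint torques, N m; "tool_pos": TCP position; "orientation": TCP orientation; "wrist_force": force on the tool from outside, world axes, zero at the start; "moment": the same for the moment, N m; "gripper_width": finger opening in mm.
Only numpy, scipy, OpenCV 4.12 (cv2) and the standard library are available. Lean on these libraries where they do the work, as an engineer would, in place of code of your own. Each camera call takes 0.05 s, during which the arm holds its last target. There are 200 camera calls.

### The job

Turn the pram wheel on its stand by gently pushing its spokes round with the fingertips until the valve is at the very bottom of the rim, so that its stem points straight up at the hub ready for the pump, and leave it standing still like that. Push only on the spokes, keeping off the freshly washed tyre and the valve stem, and grip or lift nothing. Leave the dispenser, tumbler, brush and saucer where they are.

Things in the scene. Friction and masses are not known exactly. Their poses are not given: they have to be found in the camera images.
- stand: dark steel wheel stand fixed to the shelf; origin on the shelf, 180 mm straight below the wheel's centre. x axis: level, along the axle from the open front of the wheel to its back; y: level, to the left for someone facing the front; z up. Base plate x -60 to 100, y +-135, 8 mm thick. Two splayed 20 mm tube legs stand wholly behind the wheel (x 45 to 65). The front (-x) is open.
- hub (a point): the wheel's centre, 180 mm above the shelf, axes as the stand's; the wheel turns in the stand's y-z plane through it. Hub 48 mm diameter, from x -34 to 34 mm; a 22 mm dome nut on the axle end reaches x = -44 mm. Rim: inner radius 99 mm, x -17 to 17 mm.
- wheel (a joint): wheel angle about the stand's x axis, rad; 0 or any whole turns = valve at the bottom, stem straight up. Pushing a spoke down on the left (+y) makes it fall, on the right makes it grow. Balanced, free to turn either way, stiff bearing (0.14 N m, 2 to 3 N at a spoke), stays where left. Starts with the valve 109 to 180 degrees from the bottom, either side.
- spokes: four light grey plastic spokes from hub to rim, pointing at 45, 135, 225, 315 degrees from this frame's z axis in its y-z plane; origin at the wheel's centre, frame turns with the wheel and equals the stand's at wheel angle 0. Bars 14 mm wide, 24 mm deep along the axle, dished to the front: x -31 to -7 mm at 55 mm radius, -24 to 0 mm at 90 mm radius.
- tyre: black air tyre of the wheel, 297 mm outer diameter, round section of 42 mm (x = -21 to 21 mm), inner radius 106 mm; origin at the wheel's centre, turns with the wheel
- stem: valve stem: straight round stub 8 to 12 mm thick (black base, brass end) on the inner face of the rim midway between two spokes, in the plane x = 0, pointing at the hub. Origin at its foot on the rim, 99 mm from the wheel's centre; z axis along the stem to its free end, 28 mm from the foot.
- dispenser: empty white plastic pump dispenser, 70 mm diameter, 162 mm tall, loose beside or behind the wheel; origin at the centre of its underside
- tumbler: glass tumbler, 74 mm diameter at the rim, 95 mm tall, loose beside or behind the wheel; origin at the centre of its underside
- brush: red plastic scrubbing brush, bristles down, 150 by 58 mm, 74 mm tall at its bow handle, long side along its x, loose in front of the wheel; origin at the centre of its underside
- saucer: white ceramic saucer with the valve's dust cap in it, 144 mm diameter, 17 mm tall, loose in front of the wheel; origin at the centre of its underside

How it is judged:
By the outcome, as a careful person would: the job done as asked, in the order asked, and still so for the second after the job is handed in, with the robot touching nothing.
It also fails if it takes over 48 s, if anything falls off the work surface, if the arm or the gripper's body presses on something with over 40 N, if the wrist force passes 120 N, or if a joint passes its speed limit or range.

## Working session

There is one attempt and no reset: what is moved stays moved. The work goes in short steps, Python scripts to look and compute and a tool call to move; the robot and the scene stay as the last step left them, time stands still between calls to the robot, and variables do not carry over. Pictures are saved under pics/ and viewed, about 8 in all and at most 12, crops included, and the job is handed in when it is done.

Besides the shell and the picture viewer there is one more tool, called as name(argument=value, ...), one argument or row to a line, values as JSON. arm_command: Moves the arm, as the interface text tells. Its arguments: {"type":"object","properties":{"motion":{"type":"string"},"grip":{"type":"number"},"grip_force":{"type":"number"}},"required":["motion"]}

```bash
mkdir -p pics; ls; python3 - <<'E'
from station import sense, imaging, job, env
import cv2
s=sense();print(s['clock'],s['tool_pos'],s['orientation'],s['gripper_width'])
for n in ['scene','side']:
    im=imaging.get_image(n);cv2.imwrite(f'pics/{n}0.png',im[:,:,::-1]);print(n,imaging.calibration(n))
E
```

```text
pics
0.0 [189.91186885 620.93285217 205.38804521] [-4.64326305e-01 -3.10696285e+00  2.70458585e-03] 85.36686935821571
scene {'fx': 388.42449303354965, 'fy': 388.42449303354965, 'cx': 306.0819247441932, 'cy': 203.7112386642027, 'rvec': array([ 2.53742111, -0.08115104,  0.03952198]), 'tvec': array([-590.53555059,   57.99940819,  948.11619696])}
side {'fx': 480.9708002753035, 'fy': 480.9708002753035, 'cx': 317.80696089814643, 'cy': 198.52599816142921, 'rvec': array([ 2.02926996, -0.87447824,  0.44375889]), 'tvec': array([-422.57173689,  339.81273337,  986.03965106])}
```

View pics/scene0.png

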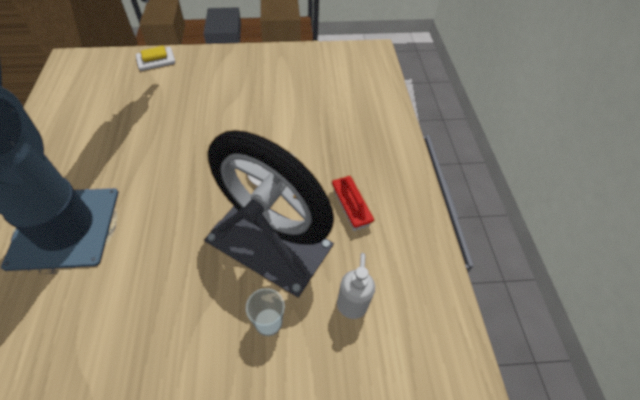

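View pics/side0.png

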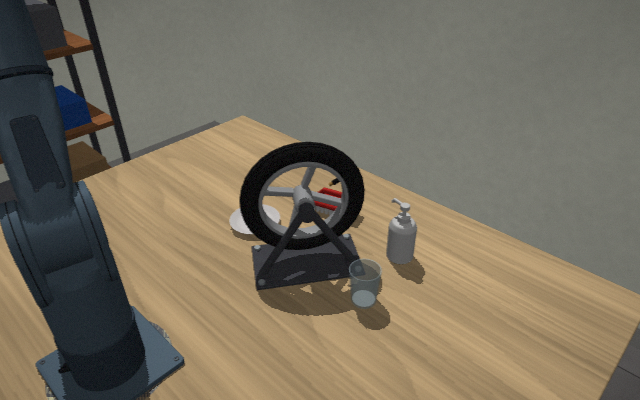

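```bash
python3 - <<'E'
import cv2,numpy as np
a=cv2.imread('pics/scene0.png')[122:302,198:343];b=cv2.imread('pics/side0.png')[130:310,235:390]
c=cv2.resize(np.hstack([a,b]),None,fx=2.65,fy=2.65,interpolation=cv2.INTER_CUBIC)
c=cv2.convertScaleAbs(c,alpha=1.4,beta=15)
cv2.imwrite('pics/c1.png',c)
E
```

```text
(no output)
```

View pics/c1.png

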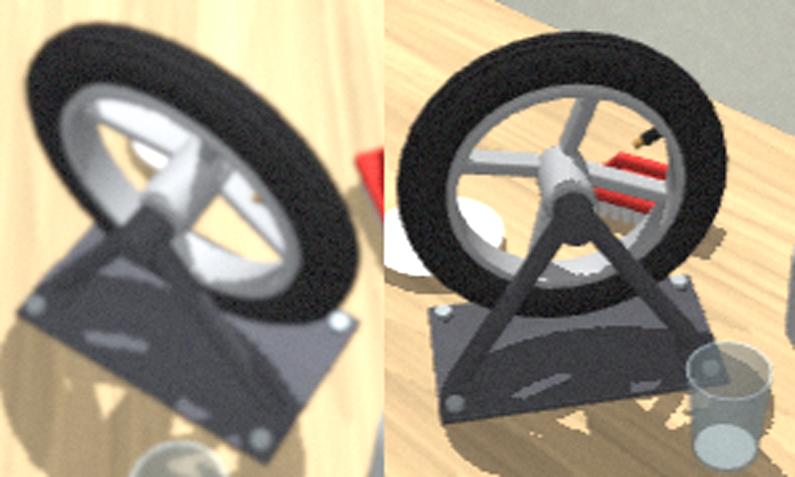

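```bash
cat > h.py <<'E'
import numpy as np,cv2
from scipy.spatial.transform import Rotation as R
from station import sense, imaging, job, env
def proj(n,P,c=None):
    c=c or imaging.calibration(n)
    K=np.array([[c['fx'],0,c['cx']],[0,c['fy'],c['cy']],[0,0,1]])
    return cv2.projectPoints(np.array(P,float).reshape(-1,1,3),c['rvec'],c['tvec'],K,None)[0].reshape(-1,2)
def S2W(q,P): # q=x,y,yaw ; stand->world
    P=np.atleast_2d(P); return R.from_euler('z',q[2]).apply(P)+[q[0],q[1],0]
def wheel(th,P): # wheel frame -> stand
    return R.from_euler('x',th).apply(np.atleast_2d(P))+[0,0,180]
E
python3 - <<'E'
from h import *
from scipy.optimize import least_squares
k=2.65
sd=np.array([[431,310],[690,277],[730,382],[445,423],[650,135]])/k+[235-145,130]
sc=np.array([[18,313],[268,464],[357,322]])/k+[198,122]
z=7
Pd=[[-60,-135,z],[-60,135,z],[100,135,z],[100,-135,z]];Ps=[[100,-135,z],[100,135,z],[-60,135,z]]
cd,cs=imaging.calibration('side'),imaging.calibration('scene')
def f(q):
    st=wheel(q[3],[0,0,-85])
    return np.r_[(proj('side',S2W(q,np.vstack([Pd,st])),cd)-sd).ravel(),(proj('scene',S2W(q,Ps),cs)-sc).ravel()]
best=min((least_squares(f,[450,-20,y,t]) for y in (0,-1.57,-2.2,3) for t in (2,-2,3.1)),key=lambda r:r.cost)
q=best.x;print(q,best.fun.round(1));np.save('q.npy',q)
print('th deg',np.degrees(q[3]))
for n,c in (('side',cd),('scene',cs)):
    im=imaging.get_image(n)[:,:,::-1].copy()
    for a in range(4):
        an=np.radians(45+90*a)
        L=proj(n,S2W(q,wheel(q[3],[[-10,-r*np.sin(an),r*np.cos(an)] for r in (25,99)])),c)
        cv2.line(im,*[tuple(int(v) for v in p) for p in L],(0,0,255),1)
    t=np.linspace(0,6.28,60)
    for p in proj(n,S2W(q,wheel(0,[[0,148*np.sin(x),148*np.cos(x)] for x in t])),c):im[int(p[1]),int(p[0])]=(0,255,0)
    L=proj(n,S2W(q,wheel(q[3],[[0,0,-99],[0,0,-71]])),c);cv2.line(im,*[tuple(int(v) for v in p) for p in L],(255,0,0),1)
    crop=im[122:302,198:343] if n=='scene' else im[130:310,235:390]
    A=crop if n=='side' else np.hstack([A,crop])
cv2.imwrite('pics/c2.png',cv2.resize(A,None,fx=2.65,fy=2.65))
s=sense();print(s['clock'],R.from_rotvec(s['orientation']).as_matrix().round(2))
# saucer, brush rough via z plane
def ray(n,uv,z,c):
    Rm=R.from_rotvec(c['rvec']).as_matrix();C=-Rm.T@c['tvec'];d=Rm.T@np.array([(uv[0]-c['cx'])/c['fx'],(uv[1]-c['cy'])/c['fy'],1]);return C+d*(z-C[2])/d[2]
print('brush',ray('scene',(353,201),60,cs),'disp',ray('scene',(361,272),150,cs),'saucer',ray('side',(254,220),15,cd), ray('scene',(256,182),15,cs))
E
```

```text
[508.08411385 -57.39222719  -2.18951444  -4.20230796] [-0.3 -0.8  0.8 -1.2  1.5 -1.1 -0.4 -0.8 -0.4  0.3 -2.6  0.2 -0.9  0.7
  1.4 -0.6]
th deg -240.77451055047686
0.2 [[-0.96  0.29 -0.  ]
 [ 0.29  0.96 -0.  ]
 [-0.   -0.   -1.  ]]
brush [703.33364357  -5.26500895  60.        ] disp [ 677.91422667 -229.12257795  150.        ] saucer [504.05565669 146.65026522  15.        ] [467.41403508 101.09009557  15.        ]
```

View pics/c2.png

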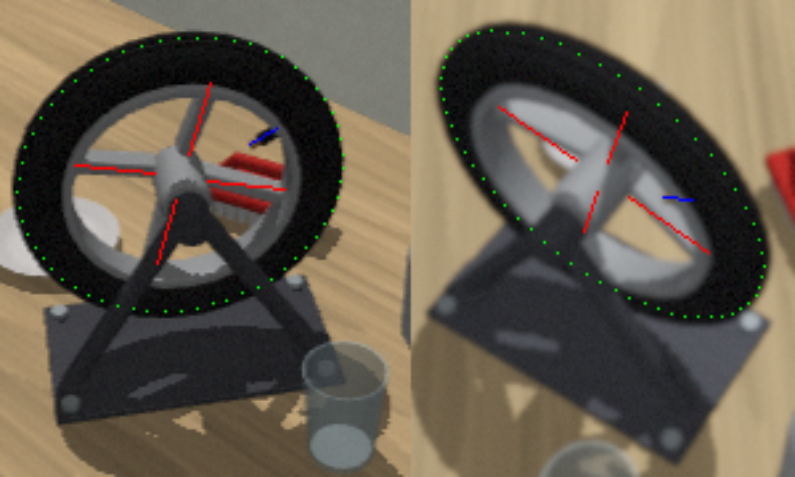

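```bash
cat >> h.py <<'E'
def tcp_stand():
    q=np.load('q.npy');s=sense()
    return R.from_euler('z',-q[2]).apply(s['tool_pos']-[q[0],q[1],180]),s
def goto(x,y,z): # stand coords rel hub -> tool cm + turn
    q=np.load('q.npy');s=sense();T=R.from_rotvec(s['orientation'])
    w=S2W(q,[x,y,z+180])[0]
    a=T.as_matrix()[:,1];az=np.arctan2(a[1],a[0]);des=q[2]+np.pi
    turn=-np.degrees((des-az+np.pi)%(2*np.pi)-np.pi)
    print('world',w.round(),'shift cm',(T.inv().apply(w-s['tool_pos'])/10).round(2),'turn',round(turn,1))
E
python3 - <<'E'
from h import *
print(tcp_stand()[0]);goto(-200,-10,60)
cv2.imwrite('pics/w0.png',imaging.get_image('wrist')[:,:,::-1])
E
```

```text
[-368.28670283 -652.69087298   25.73807759]
world [616. 111. 240.] shift cm [-55.64 -36.3   -3.38] turn 18.4
```

View pics/w0.png

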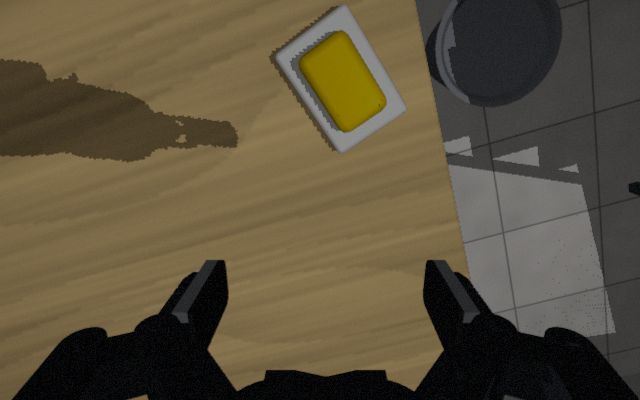

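```bash
python3 - <<'E'
from h import *
s=sense();T=R.from_rotvec(s['orientation']);c=imaging.calibration('wrist')
Rm=R.from_rotvec(c['rvec']).as_matrix();C=-Rm.T@c['tvec'];print('cam in tool',T.inv().apply(C-s['tool_pos']).round(1), 'axis',T.inv().apply(Rm[2]).round(2),'right',T.inv().apply(Rm[0]).round(2))
def tl(uv,zt):
    d=T.inv().apply(Rm.T@np.array([(uv[0]-c['cx'])/c['fx'],(uv[1]-c['cy'])/c['fy'],1]));o=T.inv().apply(C-s['tool_pos']);return (o+d*(zt-o[2])/d[2]).round(1)
for n,uv in dict(tip_in=(226,262),tip_back=(206,262),hump=(180,275),shoulder=(140,322),kn_in=(106,332),kn_mid=(80,332),kn_out=(62,342),low=(20,392)).items():
    print(n,[tl(uv,z).tolist() for z in (-13,-35,-60,-80,-100)])
E
```

```text
cam in tool [  81.3   -1.2 -167.6] axis [-0.32 -0.    0.95] right [-0.  1. -0.]
tip_in [[-6.4, -51.8, -13.0], [6.0, -44.6, -35.0], [20.2, -36.4, -60.0], [31.6, -29.9, -80.0], [42.9, -23.3, -100.0]]
tip_back [[-6.4, -62.0, -13.0], [6.1, -53.3, -35.0], [20.2, -43.5, -60.0], [31.6, -35.6, -80.0], [42.9, -27.8, -100.0]]
hump [[-14.0, -76.2, -13.0], [-0.4, -65.5, -35.0], [15.0, -53.4, -60.0], [27.3, -43.7, -80.0], [39.7, -34.0, -100.0]]
shoulder [[-43.1, -101.9, -13.0], [-25.4, -87.5, -35.0], [-5.3, -71.3, -60.0], [10.8, -58.2, -80.0], [26.9, -45.2, -100.0]]
kn_in [[-49.6, -121.7, -13.0], [-31.0, -104.5, -35.0], [-9.8, -85.0, -60.0], [7.1, -69.4, -80.0], [24.1, -53.9, -100.0]]
kn_mid [[-49.6, -135.9, -13.0], [-31.0, -116.7, -35.0], [-9.8, -95.0, -60.0], [7.1, -77.5, -80.0], [24.1, -60.1, -100.0]]
kn_out [[-56.3, -147.4, -13.0], [-36.8, -126.6, -35.0], [-14.5, -103.0, -60.0], [3.3, -84.1, -80.0], [21.1, -65.1, -100.0]]
low [[-92.5, -181.0, -13.0], [-67.7, -155.4, -35.0], [-39.6, -126.3, -60.0], [-17.2, -103.1, -80.0], [5.3, -79.8, -100.0]]
```

arm_command(
  motion="-4 -2.6 -0.4 5;-8 -5.2 -0.8 10;-11.5 -7.5 -1.1 15;-15 -9.8 -1.5 18.4;-18.4 -12 -1.8 18.4;-21.8 -14.2 -2.1 18.4;-25.2 -16.4 -2.4 18.4;-28.6 -18.6 -2.8 18.4",
  grip=-1,
)

```text
clock: 0.92
tool_pos: [404.3, 365.1, 233.6]
orientation: [-0.955, -2.993, -0.0]
wrist_force: [1.4, 0.1, -0.3]
gripper_width: 85.1
```

```bash
python3 - <<'E'
from h import *
s=sense();T=R.from_rotvec(s['orientation']);c=imaging.calibration('wrist')
im=cv2.resize(imaging.get_image('wrist')[:,:,::-1],None,fx=2,fy=2)
im=cv2.convertScaleAbs(im,alpha=3,beta=30)
P=lambda x,y,z:tuple((2*proj('wrist',T.apply([x,y,z])+s['tool_pos'],c)[0]+.5).astype(int).tolist())
def box(x,y0,y1,z0,z1,col):
    v=[(a,b,d) for a in (-x,x) for b in (y0,y1) for d in (z0,z1)]
    for i in range(8):
        for j in range(i):
            if sum(p!=q for p,q in zip(v[i],v[j]))==1: cv2.line(im,P(*v[i]),P(*v[j]),col,1)
box(11,-42.5,-57,-13,-50,(0,0,255))
box(14,-57,-66,-85,-105,(0,255,0))
box(11,42.5,57,-13,-50,(0,0,255))
box(14,57,66,-85,-105,(0,255,0))
cv2.imwrite('pics/w1.png',im[300:800,0:760])
print(tcp_stand()[0]);goto(-200,-10,60)
E
```

```text
[-281.48958289 -318.57584472   54.68961457]
world [616. 111. 240.] shift cm [-30.94  -7.82  -0.34] turn -0.6
```

View pics/w1.png

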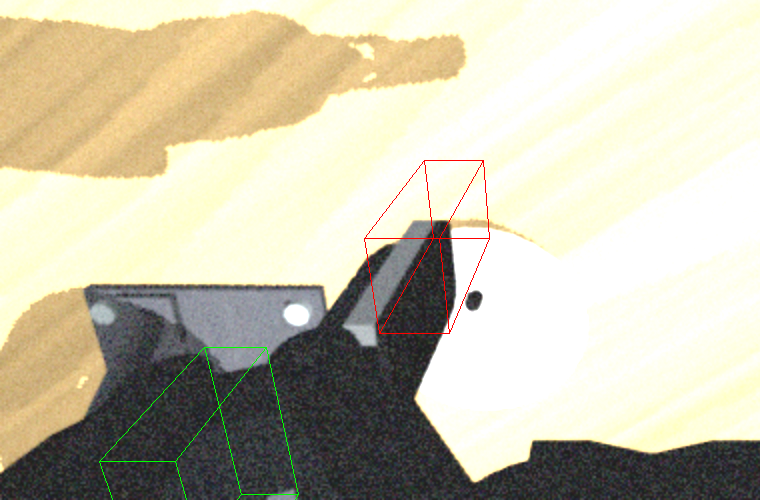

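```bash
python3 - <<'E'
from h import *
q=np.load('q.npy')
c=imaging.calibration('wrist');print(c)
print(proj('wrist',S2W(q,[[-60,-135,8],[100,-135,8],[-60,-135,0]]),c), 'obs (162.5,293.5),(44,293)')
E
```

```text
{'fx': 342.6696404749544, 'fy': 342.6696404749544, 'cx': 325.21968694100167, 'cy': 194.19045940613583, 'rvec': array([-2.53409994, -1.28680676, -0.21275592]), 'tvec': array([-529.78591624, -167.2256385 ,  367.42420389])}
[[162.46709456 289.23017375]
 [ 43.41452398 290.50251818]
 [165.10815058 285.79828655]] obs (162.5,293.5),(44,293)
```

arm_command(
  motion="-4 -1 0 -0.6;-8 -2 0 -0.6;-12 -3 0 -0.6;-16 -4 0 -0.6;-20 -5 0 -0.6;-24 -6 0 -0.6;-28 -7 -0.3 -0.6;-31 -7.8 -0.3 -0.6",
)

```text
clock: 1.63
tool_pos: [613.0, 120.3, 236.9]
orientation: [0.943, 2.995, -0.001]
wrist_force: [0.5, -0.0, 1.2]
gripper_width: 85.7
```

```bash
python3 - <<'E'
from h import *
s=sense();print(tcp_stand()[0]);T=R.from_rotvec(s['orientation'])
A=[]
for n in ('scene','side'):
    c=imaging.calibration(n);im=imaging.get_image(n)[:,:,::-1]
    im=cv2.resize(im,None,fx=4,fy=4,interpolation=cv2.INTER_CUBIC);im=cv2.convertScaleAbs(im,alpha=1.6,beta=30)
    P=lambda p:tuple((4*proj(n,T.apply(p)+s['tool_pos'],c)[0]).astype(int).tolist())
    for y in (-57,57): cv2.line(im,P([0,y,-13]),P([0,y,-110]),(0,0,255),1);cv2.line(im,P([0,y*66/57,-80]),P([0,y*66/57,-110]),(0,255,0),1)
    cv2.circle(im,P([0,0,0]),3,(255,0,0),-1)
    u,v=P([0,0,-50]);u0=max(0,min(2560-400,u-200));v0=max(0,v-300);A.append(im[v0:v0+590,u0:u0+400])
cv2.imwrite('pics/g.png',np.hstack([a[:min(x.shape[0] for x in A)] for a in A]))
E
```

```text
[-205.58770898  -17.55811692   56.93074116]
```

View pics/g.png

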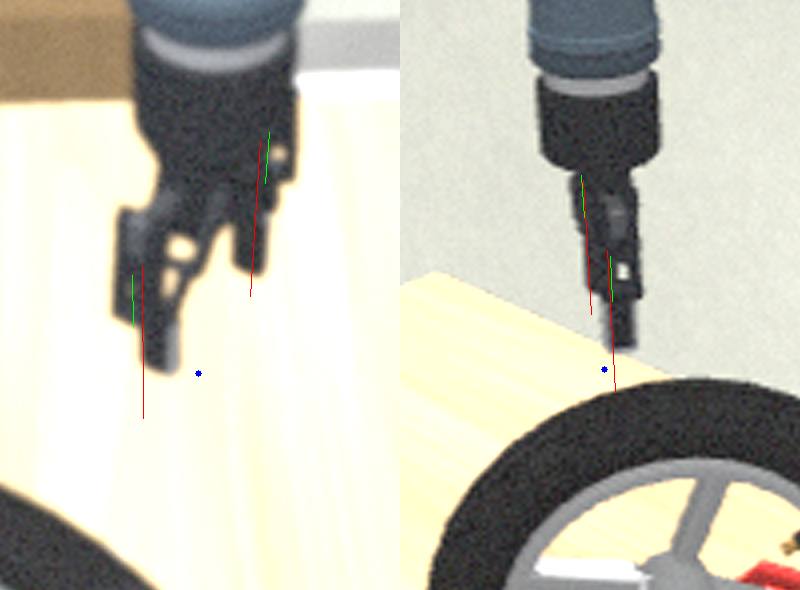

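```bash
python3 - <<'E'
from h import *
imaging.get_image('side');A=[]
def draw(im,P,k):
    def box(x,y0,y1,z0,z1,col):
        v=[(a,b,d) for a in (-x,x) for b in (y0,y1) for d in (z0,z1)]
        for i in range(8):
            for j in range(i):
                if sum(p!=q for p,q in zip(v[i],v[j]))==1: cv2.line(im,P(v[i]),P(v[j]),col,1)
    for s in (-1,1):
        box(11,s*42.5,s*57,-13,-50,(0,0,255)); 
    box(14,-57,-66,-80,-105,(0,200,0))
for n,k,w,h in (('scene',4,270,590),('side',4,200,590),('wrist',1.6,330,590)):
    s=sense();T=R.from_rotvec(s['orientation']);c=imaging.calibration(n);im=imaging.get_image(n)[:,:,::-1]
    print(s['clock'],tcp_stand()[0].round(1),np.abs(s['qvel']).max().round(4))
    im=cv2.resize(im,None,fx=k,fy=k,interpolation=cv2.INTER_CUBIC);im=cv2.convertScaleAbs(im,alpha=1.8,beta=30)
    P=lambda p:tuple((k*proj(n,T.apply(p)+s['tool_pos'],c)[0]).astype(int).tolist())
    draw(im,P,k)
    u,v=P([0,0,-40])
    if n=='wrist':u,v=180,500
    u0=int(max(0,min(im.shape[1]-w,u-w//2)));v0=int(max(0,min(im.shape[0]-h,v-350)));A.append(im[v0:v0+h,u0:u0+w])
cv2.imwrite('pics/g2.png',np.hstack(A))
E
```

```text
1.7833 [-206.9  -21.    56.1] 0.0599
1.8333 [-207.8  -22.4   56.1] 0.0364
1.8833 [-208.2  -23.1   56.2] 0.0224
```

View pics/g2.png

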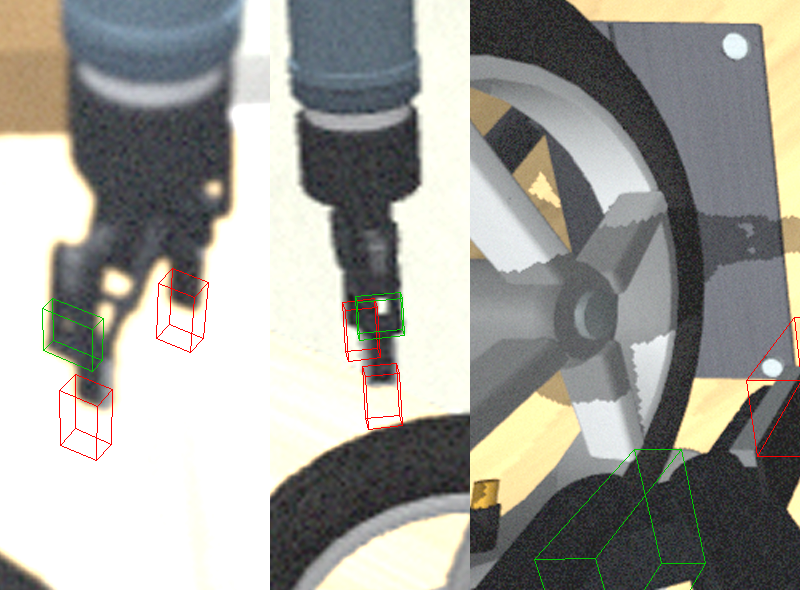

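```bash
cat >> h.py <<'E'
def ray(n,uv,c):
    Rm=R.from_rotvec(c['rvec']).as_matrix();d=Rm.T@np.array([(uv[0]-c['cx'])/c['fx'],(uv[1]-c['cy'])/c['fy'],1]);return -Rm.T@c['tvec'],d/np.linalg.norm(d)
def tri(a,b):
    (A,d),(B,e)=a,b
    t=np.linalg.lstsq(np.c_[d,-e],B-A,rcond=None)[0];p,q=A+t[0]*d,B+t[1]*e
    return (p+q)/2,np.linalg.norm(p-q)
E
python3 - <<'E'
from h import *
s=sense();T=R.from_rotvec(s['orientation']);print(s['tool_pos'],env.pinch_z)
off={}
for n,w in (('scene',270),('side',200)):
    u,v=(4*proj(n,T.apply([0,0,-40])+s['tool_pos'])[0]).astype(int)
    off[n]=(max(0,u-w//2),max(0,v-350))
f=lambda n,u,v:ray(n,((u+off[n][0])/4,(v+off[n][1])/4),imaging.calibration(n))
for nm,a,b in (('rear tip',(97,403),(110,382)),('ring',(155,95),(85+5,118)),('knuckle low',(75,345),(105,318))):
    p,e=tri(f('scene',*a),f('side',*b));print(nm,p.round(),'gap',e.round(1),'tool',T.inv().apply(p-s['tool_pos']).round(1))
E
```

```text
[610.0360182  125.61664833 236.15152912] 18.700000000000003
rear tip [588.  92. 273.] gap 2.1 tool [ -0.8 -40.7 -36.4]
ring [615. 124. 427.] gap 10.1 tool [  -4.4    1.2 -190.7]
knuckle low [576.  78. 324.] gap 5.7 tool [  1.2 -59.  -87.9]
```

```bash
python3 - <<'E'
from h import *
from scipy.optimize import brentq
s=sense();T=R.from_rotvec(s['orientation']);print(tcp_stand()[0].round(1),s['gripper_width'])
n='scene';c=imaging.calibration(n)
u,v=(4*proj(n,T.apply([0,0,-40])+s['tool_pos'],c)[0]).astype(int);o=(max(0,u-135),max(0,v-350))
U=lambda x,y,z:4*proj(n,T.apply([x,y,z])+s['tool_pos'],c)[0][0]-o[0]
for nm,x,z,u in (('tip back',11,-45,78),('tip inner',-11,-45,113),('kn out x14',14,-95,52),('kn out x11',11,-95,52),('kn out x20',20,-95,52),('kn top',14,-140,55)):
    print(nm,round(brentq(lambda y:U(x,y,z)-u,-150,50),1))
im=imaging.get_image('wrist')[:,:,::-1]
im=cv2.convertScaleAbs(cv2.resize(im[230:400,0:330],None,fx=2.42,fy=2.42,interpolation=cv2.INTER_CUBIC),alpha=5,beta=30)
c=imaging.calibration('wrist')
for z,x,col in ((-36,11,(0,0,255)),(-36,-11,(0,0,255)),(-95,14,(0,255,0)),(-95,-14,(0,255,0)),(-13,11,(255,0,0)),(-13,-11,(255,0,0))):
    for y in (-40,-50,-60,-70):
        p=(2.42*(proj('wrist',T.apply([x,y,z])+s['tool_pos'],c)[0]-[0,230])).astype(int)
        cv2.circle(im,tuple(p.tolist()),3,col,-1 if x>0 else 1)
cv2.imwrite('pics/w2.png',im)
E
```

```text
[-208.2  -23.1   56.2] 85.35989715705915
tip back -39.6
tip inner -41.3
kn out x14 -58.1
kn out x11 -62.9
kn out x20 -48.6
kn top -53.8
```

View pics/w2.png

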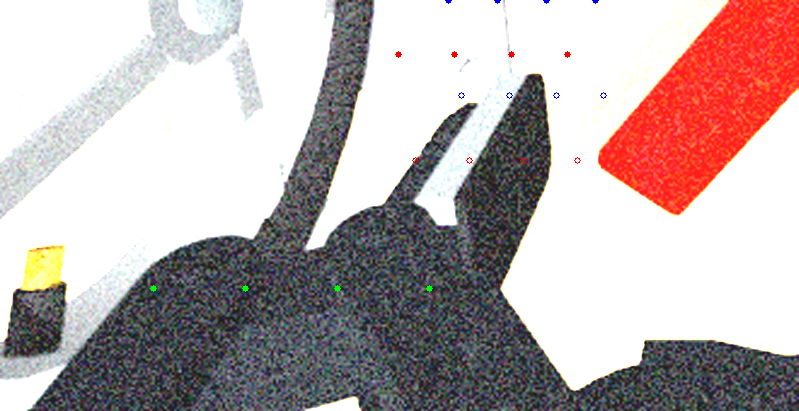

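```bash
python3 - <<'E'
from h import *
goto(-120,57,-58)
E
```

```text
world [624.   7. 122.] shift cm [-7.91 -8.95 11.42] turn 0.8
```

arm_command(
  motion="-2 0 3 0;-4 0 6 0;-6 0 9 0;-8 0 11.4 0;-8 -3 11.4 0;-8 -6 11.4 0;-8 -8.8 11.4 0;-8 -8.8 11.4 0",
)

```text
clock: 2.65
tool_pos: [622.8, 0.4, 122.1]
orientation: [-0.946, -2.993, 0.007]
wrist_force: [0.4, -1.7, 0.9]
gripper_width: 85.4
```

```bash
python3 - <<'E'
from h import *
for i in range(4): im=imaging.get_image('wrist')
p,s=tcp_stand();print(p.round(1),s['wrist_force'].round(1),s['clock']);goto(-97,57,-58)
im=im[:,:,::-1].copy();q=np.load('q.npy');c=imaging.calibration('wrist')
for r,x,col in ((99,-17,(0,255,0)),(127.5,-21,(0,0,255))):
    for t in np.radians(np.arange(0,360,2)):
        a=proj('wrist',S2W(q,[x,r*np.sin(t),180+r*np.cos(t)]),c)[0].astype(int)
        if 0<=a[0]<640 and 0<=a[1]<400: im[a[1],a[0]]=col
cv2.imwrite('pics/w3.png',cv2.convertScaleAbs(cv2.resize(im,None,fx=1.25,fy=1.25),alpha=2,beta=20))
E
```

```text
[-122.4   58.6  -57.2] [0.1 0.3 0.6] 2.85
world [611. -11. 122.] shift cm [ 0.2  -2.54  0.07] turn 0.8
```

View pics/w3.png

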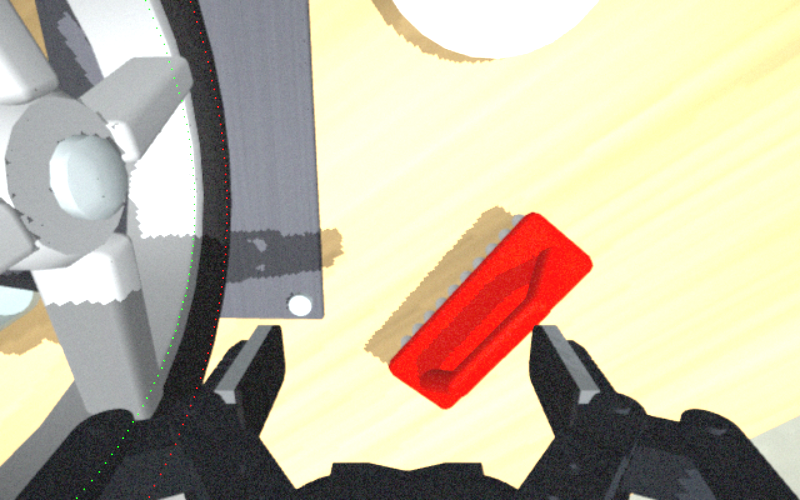

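arm_command(
  motion="0 -1 0 0;0.1 -2 0 0;0.2 -2.5 0 0;0.2 -2.5 0.8 0;0.2 -2.5 1.6 0;0.2 -2.5 2 0;0.2 -2.5 2 0;0.2 -2.5 2 0",
)

```text
clock: 3.52
tool_pos: [610.2, -13.2, 101.8]
orientation: [-0.938, -2.997, 0.0]
wrist_force: [-0.8, -0.2, -0.2]
gripper_width: 85.4
```

```bash
cat >> h.py <<'E'
def meas(show=None):
    """wheel angle: rotate the reference side view of the wheel onto the present one in the rectified wheel plane"""
    q=np.load('q.npy');c=imaging.calibration('side');im=imaging.get_image('side')
    al=np.radians(np.arange(0,360,.5));rr=np.arange(32,92,2.)
    A,Rr=np.meshgrid(al,rr)
    # polar sampling of plane x=-14 (mid of the spokes), phi from z
    X=-12-.0*Rr
    P=np.stack([X,-Rr*np.sin(A),Rr*np.cos(A)+180],-1).reshape(-1,3)
    uv=proj('side',S2W(q,P),c).reshape(*A.shape,2).astype(np.float32)
    return cv2.remap(cv2.cvtColor(im,cv2.COLOR_RGB2HSV),uv[...,0],uv[...,1],cv2.INTER_LINEAR),im
E
python3 - <<'E'
from h import *
p,s=tcp_stand();print(p.round(1),s['wrist_force'].round(1),s['clock'])
m,im=meas()
# grey-ness profile by angle
g=((m[...,1]<60)&(m[...,2]>90)).mean(0)
for a in range(0,720,10): print(a//2,round(g[a:a+10].mean(),2),end=' | ')
E
```

```text
[-95.3  57.6 -78.2] [-0.8 -0.2 -0.2] 3.5167
0 0.29 | 5 0.23 | 10 0.13 | 15 0.12 | 20 0.12 | 25 0.16 | 30 0.15 | 35 0.13 | 40 0.21 | 45 0.35 | 50 0.45 | 55 0.64 | 60 0.9 | 65 0.76 | 70 0.18 | 75 0.17 | 80 0.06 | 85 0.0 | 90 0.0 | 95 0.04 | 100 0.17 | 105 0.25 | 110 0.29 | 115 0.3 | 120 0.3 | 125 0.25 | 130 0.21 | 135 0.11 | 140 0.17 | 145 0.29 | 150 0.36 | 155 0.0 | 160 0.0 | 165 0.0 | 170 0.0 | 175 0.0 | 180 0.0 | 185 0.0 | 190 0.0 | 195 0.0 | 200 0.0 | 205 0.0 | 210 0.04 | 215 0.24 | 220 0.52 | 225 0.57 | 230 0.17 | 235 0.0 | 240 0.02 | 245 0.02 | 250 0.19 | 255 0.25 | 260 0.24 | 265 0.06 | 270 0.03 | 275 0.03 | 280 0.05 | 285 0.04 | 290 0.02 | 295 0.0 | 300 0.0 | 305 0.02 | 310 0.0 | 315 0.0 | 320 0.0 | 325 0.0 | 330 0.0 | 335 0.05 | 340 0.1 | 345 0.01 | 350 0.37 | 355 0.38 |
```

```bash
cat > ang.py <<'E'
from h import *
q=np.load('q.npy')
rr=np.linspace(38,92,28);f=-31+.2*(rr-55)
def lines(th,dx=(0,24),ws=(-7,7)):
    out=[]
    for k in range(4):
        ph=th+np.radians(45+90*k);d=np.array([0,-np.sin(ph),np.cos(ph)]);nn=np.array([0,-np.cos(ph),-np.sin(ph)])
        for w in ws:
            for b in dx: out.append(rr[:,None]*d+w*nn+np.c_[f+b,0*f,0*f]+[0,0,180])
    return np.array(out)
def score(n,im,c,ths):
    g=cv2.GaussianBlur(cv2.cvtColor(im,cv2.COLOR_RGB2GRAY).astype(np.float32),(0,0),.8)
    gx,gy=cv2.Sobel(g,cv2.CV_32F,1,0),cv2.Sobel(g,cv2.CV_32F,0,1);S=[]
    for th in ths:
        L=lines(th);uv=proj(n,S2W(q,L.reshape(-1,3)),c).reshape(L.shape[0],-1,2)
        t=np.gradient(uv,axis=1);t/=np.linalg.norm(t,axis=2,keepdims=True)+1e-9
        u=uv.astype(np.float32)
        a=cv2.remap(gx,u[...,0],u[...,1],cv2.INTER_LINEAR);b=cv2.remap(gy,u[...,0],u[...,1],cv2.INTER_LINEAR)
        S.append(np.minimum(abs(-a*t[...,1]+b*t[...,0]),60).mean())
    return np.array(S)
def best(n,im,c):
    d=np.arange(-45,45,.5);s=score(n,im,c,np.radians(d));o=np.argsort(-s)
    top=[o[0]]+[i for i in o if abs((d[i]-d[o[0]]+45)%90-45)>4][:1]
    return [(d[i]%90,round(float(s[i]),1)) for i in top]
def now():
    for n in ('side','scene','wrist'):
        c=imaging.calibration(n);print(n,best(n,imaging.get_image(n),c))
E
python3 - <<'E'
from ang import *
for n in ('side','scene'): print('init (expect 29.2)',n,best(n,cv2.imread(f'pics/{n}0.png')[:,:,::-1],imaging.calibration(n)))
now();p,s=tcp_stand();print(p.round(1),s['wrist_force'].round(1),s['clock'])
E
```

```text
init (expect 29.2) side [(np.float64(23.5), 48.6), (np.float64(28.0), 47.3)]
init (expect 29.2) scene [(np.float64(35.0), 42.7), (np.float64(39.5), 39.5)]
side [(np.float64(23.5), 44.8), (np.float64(28.0), 40.2)]
scene [(np.float64(35.5), 39.1), (np.float64(24.5), 38.5)]
wrist [(np.float64(27.0), 7.5), (np.float64(42.0), 7.2)]
[-95.4  58.2 -77.3] [ 0.4  0.5 -0.3] 3.7167
```

```bash
cat > brass.py <<'E'
from h import *
q=np.load('q.npy')
def brass(n,im,c,smin=110):
    v,u=np.mgrid[0:400,0:640];Rm=R.from_rotvec(c['rvec']).as_matrix();C=-Rm.T@c['tvec']
    d=np.stack([(u-c['cx'])/c['fx'],(v-c['cy'])/c['fy'],np.ones_like(u)],-1)@Rm
    Rs=R.from_euler('z',-q[2]).as_matrix();o=Rs@(C-[q[0],q[1],180]);d=d@Rs.T
    P=o+d*(-o[0]/d[...,0])[...,None];r=np.hypot(P[...,1],P[...,2])
    h=cv2.cvtColor(im,cv2.COLOR_RGB2HSV)
    M=(r>62)&(r<95)&(h[...,0]>10)&(h[...,0]<32)&(h[...,1]>smin)&((-o[0]/d[...,0])>0)
    k,l,st,ce=cv2.connectedComponentsWithStats(M.astype(np.uint8),connectivity=8)
    out=[]
    for i in range(1,k):
        if st[i,4]<3: continue
        y,z=P[l==i].mean(0)[1:]
        out.append((int(st[i,4]),[round(x) for x in ce[i]],'r %.0f th %.1f'%(np.hypot(y,z),np.degrees(np.arctan2(y,-z))),'sat %d val %d'%(h[l==i,1].mean(),h[l==i,2].mean())))
    return sorted(out,key=lambda t:-t[0])[:4]
def now(smin=110):
    for n in ('side','wrist','scene'):
        c=imaging.calibration(n);print(n,*brass(n,imaging.get_image(n),c,smin),sep='\n  ')
    q_,s=tcp_stand();print('tcp',q_.round(1),s['wrist_force'].round(1),s['clock'])
E
python3 - <<'E'
from brass import *
print('init',brass('side',cv2.imread('pics/side0.png')[:,:,::-1],imaging.calibration('side')))
now()
E
```

```text
init [(15, [331, 183], 'r 74 th 119.5', 'sat 147 val 93')]
side
  (18, [331, 183], 'r 74 th 120.0', 'sat 138 val 75')
wrist
  (5, [15, 395], 'r 70 th 99.0', 'sat 117 val 84')
  (3, [31, 376], 'r 68 th 93.8', 'sat 115 val 59')
scene
tcp [-95.3  58.1 -77.3] [-0.5 -0.3  0.2] 3.8667
```

arm_command(
  motion="0 0 0.4 0;0 0 0.8 0;0 0 1.2 0;0 0 1.6 0;0 0 2 0;0 0 2 0",
)

```text
clock: 4.37
tool_pos: [610.0, -13.3, 81.5]
orientation: [-0.939, -2.997, 0.0]
wrist_force: [0.4, 0.6, 0.4]
gripper_width: 85.2
```

```bash
python3 - <<'E'
from brass import *
now()
E
```

```text
side
  (20, [332, 187], 'r 73 th 110.4', 'sat 141 val 79')
wrist
  (26, [18, 5], 'r 64 th -43.2', 'sat 115 val 86')
  (14, [20, 12], 'r 63 th -42.0', 'sat 114 val 88')
  (13, [12, 2], 'r 63 th -44.8', 'sat 116 val 89')
  (4, [14, 5], 'r 63 th -43.9', 'sat 113 val 88')
scene
  (3, [296, 201], 'r 73 th 109.6', 'sat 117 val 104')
tcp [-94.8  57.9 -97.8] [-0.2 -0.7  0.1] 4.5167
```

```bash
python3 - <<'E'
from brass import *
Rs=R.from_euler('z',-q[2])
im=imaging.get_image('scene');h=cv2.cvtColor(im,cv2.COLOR_RGB2HSV)
M=((h[...,0]<6)|(h[...,0]>174))&(h[...,1]>140)&(h[...,2]>80)
v,u=np.nonzero(M);box=cv2.boxPoints(cv2.minAreaRect(np.c_[u,v].astype(np.float32)));c=imaging.calibration('scene')
for z in (40,74):
    print(z,[Rs.apply(o+d*(z-o[2])/d[2]-[q[0],q[1],180])[:2].round().tolist() for o,d in (ray('scene',b,c) for b in box)])
print(tcp_stand()[0].round(1))
E
```

```text
40 [[-193.0, 48.0], [-246.0, 75.0], [-147.0, 192.0], [-99.0, 166.0]]
74 [[-169.0, 60.0], [-220.0, 85.0], [-125.0, 197.0], [-79.0, 172.0]]
[-94.8  57.9 -97.7]
```

arm_command(
  motion="0 0 0.4 0;0 0 0.8 0;0 0 1.2 0;0 0 1.6 0;0 0 1.9 0;0 0 1.9 0",
)

```text
clock: 5.07
tool_pos: [609.7, -13.7, 62.4]
orientation: [-0.939, -2.996, 0.001]
wrist_force: [0.7, -0.2, 0.2]
gripper_width: 85.8
```

```bash
python3 - <<'E'
from brass import *
now()
E
```

```text
side
  (14, [334, 194], 'r 73 th 95.3', 'sat 155 val 85')
wrist
scene
  (10, [299, 206], 'r 75 th 96.9', 'sat 129 val 100')
tcp [ -94.8   57.6 -116.9] [ 0.2  0.5 -0. ] 5.2167
```

arm_command(
  motion="0 0.8 -0.2 0;0 1.5 -0.5 0;0 1.7 -3 0;1.3 1.8 -6 0;2.6 1.8 -8.7 0;3.7 1.8 -9.7 0;3.7 1.8 -9.7 0;3.7 1.8 -9.7 0",
)

```text
clock: 5.88
tool_pos: [591.0, 23.6, 161.2]
orientation: [0.937, 2.997, 0.002]
wrist_force: [-0.3, 0.1, -0.7]
gripper_width: 85.4
```

```bash
python3 - <<'E'
from brass import *
now();goto(-95.5,20,-20)
E
```

```text
side
  (14, [334, 194], 'r 73 th 95.3', 'sat 155 val 82')
wrist
  (2234, [39, 31], 'r 77 th -91.0', 'sat 116 val 80')
  (10, [86, 79], 'r 63 th -71.2', 'sat 115 val 88')
  (3, [3, 6], 'r 85 th -100.4', 'sat 112 val 134')
  (3, [5, 15], 'r 82 th -101.0', 'sat 111 val 135')
scene
  (7, [299, 207], 'r 75 th 95.7', 'sat 125 val 109')
tcp [-112.3   20.8  -20.6] [ 0.4 -0.4  0.1] 6.0333
world [580.   9. 160.] shift cm [ 0.1  -1.68 -0.06] turn 0.6
```

arm_command(
  motion="0 -0.9 0 0;0 -1.7 0 0;0 -1.7 0 0;0 -1.7 0.8 0;-0.1 -1.7 1.6 0;-0.5 -1.7 2.2 0;-1 -1.7 2.9 0;-1 -1.7 2.9 0",
)

```text
clock: 6.7
tool_pos: [588.8, 1.8, 129.7]
orientation: [-0.94, -2.997, 0.002]
wrist_force: [-0.3, -0.0, 0.6]
gripper_width: 85.1
```

```bash
python3 - <<'E'
from brass import *
now()
E
```

```text
side
  (16, [332, 206], 'r 73 th 67.1', 'sat 150 val 80')
wrist
  (1188, [26, 15], 'r 68 th -88.8', 'sat 117 val 78')
  (3, [69, 1], 'r 79 th -73.6', 'sat 116 val 74')
scene
  (11, [298, 216], 'r 77 th 67.9', 'sat 125 val 114')
tcp [-95.6  31.  -49. ] [0.3 0.9 0.8] 6.85
```

arm_command(
  motion="-0.5 0 0.6 0;-1 0 1.3 0;-1.5 0 2.1 0;-1.9 0 2.8 0;-2.3 0 3.5 0;-2.7 0 4.2 0;-2.7 0 4.2 0",
)

```text
clock: 7.43
tool_pos: [610.8, -13.9, 87.7]
orientation: [-0.94, -2.996, 0.002]
wrist_force: [0.0, 0.2, -0.2]
gripper_width: 85.4
```

```bash
python3 - <<'E'
from brass import *
now()
E
```

```text
side
wrist
  (258, [124, 200], 'r 81 th 22.7', 'sat 189 val 71')
  (16, [26, 2], 'r 63 th -45.6', 'sat 114 val 88')
scene
  (6, [283, 218], 'r 76 th 26.2', 'sat 119 val 91')
tcp [-95.4  58.1 -90.9] [-0.  -0.   0.8] 7.5833
```

arm_command(
  motion="0 0 0.4 0;0 0 0.8 0;0 0 1.2 0;0 0 1.6 0;0 0 2 0;0 0 2.4 0;0 0 2.6 0;0 0 2.6 0",
)

```text
clock: 8.25
tool_pos: [610.4, -13.0, 62.6]
orientation: [-0.939, -2.996, 0.001]
wrist_force: [-0.0, -0.3, -1.1]
gripper_width: 85.1
```

```bash
python3 - <<'E'
from brass import *
now(90)
E
```

```text
side
  (291, [273, 196], 'r 76 th -104.6', 'sat 93 val 187')
  (263, [297, 174], 'r 75 th -167.5', 'sat 93 val 182')
  (119, [335, 183], 'r 83 th 116.0', 'sat 93 val 183')
  (55, [306, 224], 'r 76 th 1.7', 'sat 103 val 154')
wrist
  (2204, [21, 359], 'r 69 th 59.9', 'sat 100 val 154')
  (878, [73, 151], 'r 76 th 1.9', 'sat 187 val 82')
  (38, [50, 229], 'r 63 th 24.5', 'sat 105 val 96')
scene
  (7, [273, 215], 'r 78 th 4.4', 'sat 106 val 83')
tcp [ -95.9   57.6 -116.8] [-0.4 -0.4 -0.7] 8.4
```

```bash
python3 - <<'E'
from brass import *
A=[]
for n,k,(x0,y0,x1,y1) in (('wrist',3,(0,50,200,249)),('side',7,(288,205,335,260))):
    c=imaging.calibration(n);im=cv2.resize(imaging.get_image(n)[:,:,::-1],None,fx=k,fy=k,interpolation=cv2.INTER_CUBIC);im=cv2.convertScaleAbs(im,alpha=1.8,beta=20)
    for th,col in ((0,(0,0,255)),(6,(0,255,0))):
        for y in (-5,5):
            a=(k*proj(n,S2W(q,wheel(np.radians(th),[[0,y,-99],[0,y,-71]])),c)+k/2-.5).astype(int).tolist();cv2.line(im,tuple(a[0]),tuple(a[1]),col,1)
        for ph in (45,135,225,315):
            e=np.radians(ph);d=np.array([0,-np.sin(e),np.cos(e)])
            if th==0:
                a=(k*proj(n,S2W(q,wheel(0,[np.array([-36+.0,0,0])+30*d,np.array([-23.,0,0])+95*d])),c)+k/2-.5).astype(int).tolist();cv2.line(im,tuple(a[0]),tuple(a[1]),(255,0,0),1)
    crop=im[y0*k:y1*k,x0*k:x1*k];print(crop.shape)
    A.append(cv2.copyMakeBorder(crop,0,600-crop.shape[0],0,0,cv2.BORDER_CONSTANT) if crop.shape[0]<600 else crop[:600])
cv2.imwrite('pics/f1.png',np.hstack(A)[:,:800])
E
```

```text
(597, 600, 3)
(385, 329, 3)
```

View pics/f1.png

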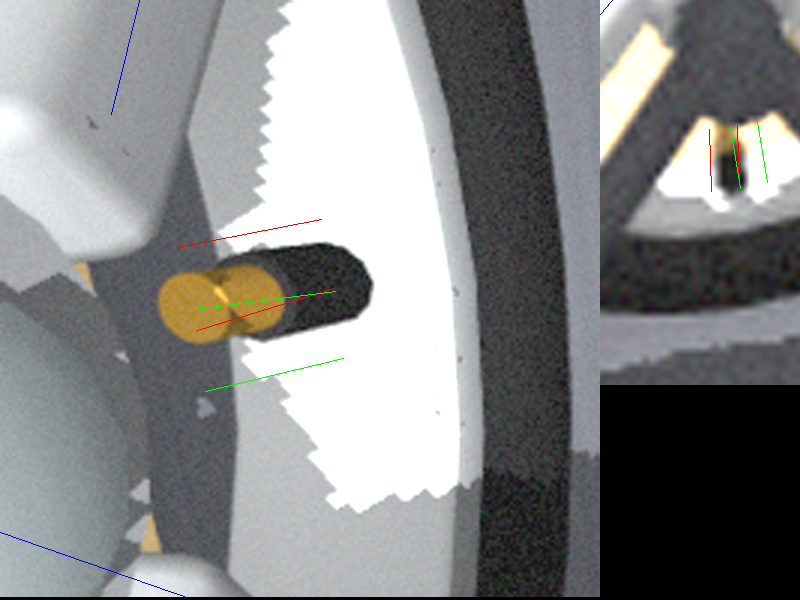

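arm_command(
  motion="0 0.8 -0.2 0;0 1.5 -0.5 0;0 2 -3 0;0 2.7 -5.5 0;0 2.7 -6 0;0 2.7 -6 0;0 2.7 -6 0;0 2.7 -6 0",
)

```text
clock: 9.17
tool_pos: [625.5, 9.5, 122.4]
orientation: [-0.939, -2.996, 0.001]
wrist_force: [-0.2, -0.1, -0.4]
gripper_width: 85.4
```

```bash
python3 - <<'E'
from brass import *
now(120)
imaging.get_image('side');n='wrist';c=imaging.calibration(n);raw=imaging.get_image(n);np.savez('w4.npz',im=raw,**c)
k=3;im=cv2.resize(raw[:,:,::-1],None,fx=k,fy=k,interpolation=cv2.INTER_CUBIC);im=cv2.convertScaleAbs(im,alpha=1.8,beta=20)
def ln(P,col):
    a=(k*proj(n,S2W(q,P),c)+k/2-.5).astype(np.int32);cv2.polylines(im,[a],False,col,1)
t=np.linspace(0,2*np.pi,60)
for r,x in ((24,-34),(99,-17)): ln(np.c_[0*t+x,r*np.sin(t),180+r*np.cos(t)],(255,0,255))
for th,col in ((0,(0,0,255)),(5,(0,255,0))):
    T=np.radians(th)
    ln(wheel(T,[[0,0,-99],[0,0,-71]]),col)
    for ph in (45,135,225,315):
        e=np.radians(ph);d=np.array([0,-np.sin(e),np.cos(e)]);nn=np.array([0,-np.cos(e),-np.sin(e)])
        for w in (-7,7): ln(wheel(T,[[-36,0,0]+30*d+w*nn,[-24,0,0]+90*d+w*nn]),col)
cv2.imwrite('pics/f2.png',im[:1200,:800][np.r_[0:900]][:, :][::1][:600*2:1][:900] if 0 else cv2.resize(im[0:1200,0:800],None,fx=.5,fy=.5) if 0 else im[200:800,0:800])
E
```

```text
side
  (10, [306, 224], 'r 76 th 1.0', 'sat 143 val 77')
wrist
  (292, [104, 130], 'r 79 th 1.9', 'sat 190 val 77')
  (3, [29, 15], 'r 66 th -46.9', 'sat 123 val 82')
  (3, [70, 260], 'r 68 th 59.2', 'sat 123 val 90')
scene
tcp [-122.4   57.1  -57.6] [-0.2  0.  -0.4] 9.3167
```

View pics/f2.png

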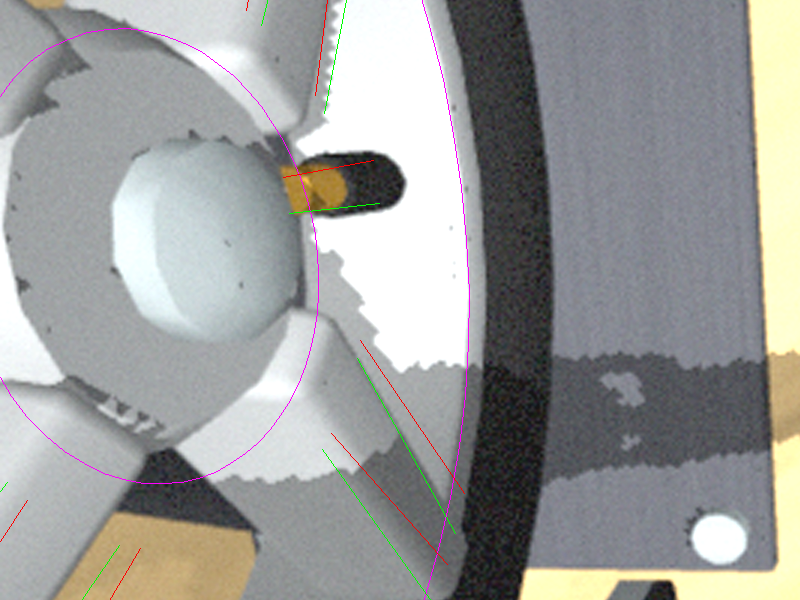

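```bash
python3 - <<'E'
from brass import *
d=np.load('w4.npz');c={k:d[k] for k in d.files if k!='im'};c={k:(float(v) if v.ndim==0 else v) for k,v in c.items()}
t=np.linspace(0,2*np.pi,180)
pts=[]
for r,x in ((11,-34),(11,-37),(9.5,-40),(6.5,-42.5),(0.1,-44)): pts.append(np.c_[0*t+x,r*np.sin(t),180+r*np.cos(t)])
a=proj('wrist',S2W(q,np.vstack(pts)),c)*3+1-[0,200]
print('nut pred x',a[:,0].min(),a[:,0].max(),'y',a[:,1].min(),a[:,1].max(),' obs x 113 302 y 140 342')
b=proj('wrist',S2W(q,[[-38,0,180],[-38,1,180],[-38,0,181],[-37,0,180]]),c)*3;print('px/mm Y,Z,X',(b[1:]-b[0]).round(1).tolist())
b=proj('wrist',S2W(q,[[0,0,105],[0,1,105],[0,0,106],[1,0,105]]),c)*3;print('stem: px/mm Y,Z,X',(b[1:]-b[0]).round(1).tolist(), b[0]-[0,200])
# bolt front-left of plate area: plate corner
print('plate corner(-60,-135,8)&(-60,135,8)',(proj('wrist',S2W(q,[[-60,-135,8],[-60,135,8]]),c)*3-[0,200]).round().tolist())
E
```

```text
nut pred x 91.48575860557395 296.0765895713244 y 158.67137360219823 363.612480950702  obs x 113 302 y 140 342
px/mm Y,Z,X [[2.1, 9.0], [-6.5, 1.9], [-9.2, -0.1]]
stem: px/mm Y,Z,X [[1.1, 5.7], [-3.5, 0.7], [-5.6, -0.1]] [296.99508823 174.0514044 ]
plate corner(-60,-135,8)&(-60,135,8) [[713.0, -480.0], [775.0, 580.0]]
```

arm_command(
  motion="0 -0.6 3;0 -1 5 0",
)

```text
invalid input at $.motion[0]: expected 4 numbers
```

arm_command(
  motion="0 -0.7 3 0;0 -1.2 5.4 0;0 -1.9 5.6 0;0 -2.7 5.7 0;0 -2.7 6 0;0 -2.7 6.3 0;0 -2.7 6.5 0;0 -2.7 6.5 0",
)

```text
clock: 10.08
tool_pos: [612.2, -12.6, 59.2]
orientation: [0.938, 2.996, 0.001]
wrist_force: [1.8, -1.2, 0.7]
gripper_width: 85.0
```

```bash
python3 - <<'E'
from brass import *
now(120)
E
```

```text
side
  (10, [305, 225], 'r 77 th -0.9', 'sat 146 val 80')
wrist
  (949, [61, 143], 'r 76 th 0.3', 'sat 189 val 85')
scene
tcp [ -96.8   58.8 -120.9] [ 2.4 -1.   1.7] 10.2333
```

arm_command(
  motion="0 0 0.1 0;0 0 0.2 0;0 0 0.25 0;0 0 0.25 0",
)

```text
clock: 10.57
tool_pos: [611.0, -12.5, 55.8]
orientation: [-0.939, -2.998, -0.0]
wrist_force: [0.9, -0.1, 0.7]
gripper_width: 85.3
```

```bash
python3 - <<'E'
from brass import *
now(120)
E
```

```text
side
  (13, [303, 224], 'r 74 th -4.3', 'sat 147 val 90')
wrist
  (1036, [54, 137], 'r 76 th -2.5', 'sat 190 val 88')
scene
tcp [ -96.1   57.8 -124.2] [ 0.9 -0.4  1. ] 10.7167
```

arm_command(
  motion="0 0.8 -0.2 0;0 1.5 -0.5 0;0 2 -3 0;0 2.7 -6 0;0 2.7 -6.7 0;0 2.7 -6.7 0;0 2.7 -6.7 0;0 2.7 -6.7 0",
)

```text
clock: 11.38
tool_pos: [625.3, 9.5, 121.7]
orientation: [-0.939, -2.996, 0.001]
wrist_force: [-0.5, -0.6, 0.1]
gripper_width: 85.4
```

```bash
python3 - <<'E'
from brass import *
for i in range(3): now(120)
E
```

```text
side
  (13, [303, 224], 'r 75 th -4.0', 'sat 145 val 83')
wrist
  (347, [101, 119], 'r 78 th -2.5', 'sat 189 val 84')
  (4, [9, 4], 'r 62 th -53.8', 'sat 125 val 81')
  (3, [25, 15], 'r 65 th -47.7', 'sat 123 val 85')
scene
tcp [-122.4   56.9  -58.3] [ 0.1  0.  -0.2] 11.5333
side
  (12, [303, 224], 'r 74 th -4.2', 'sat 148 val 87')
wrist
  (345, [101, 118], 'r 78 th -2.5', 'sat 189 val 84')
  (3, [10, 0], 'r 64 th -53.9', 'sat 128 val 54')
scene
tcp [-122.7   57.4  -57.7] [ 0.4  0.3 -0. ] 11.6833
side
  (13, [303, 224], 'r 74 th -4.3', 'sat 146 val 88')
wrist
  (345, [100, 117], 'r 78 th -2.5', 'sat 188 val 83')
  (3, [26, 9], 'r 67 th -47.9', 'sat 124 val 88')
scene
tcp [-123.    57.7  -57.2] [-0.4 -0.2  0.3] 11.8333
```

```bash
cat > ref.py <<'E'
from brass import *
import brass as B
from scipy.optimize import least_squares
t,p=np.meshgrid(np.linspace(0,2*np.pi,240),np.linspace(0,2*np.pi,24))
rad=127.5+21*np.cos(p);TOR=np.c_[(21*np.sin(p)).ravel(),(rad*np.sin(t)).ravel(),(180+rad*np.cos(t)).ravel()]
D={'side':np.radians(np.arange(-190,11,8)),'scene':np.radians(np.arange(-150,1,8))}  # image dirs, -90 = up
def obs(n):
    im=cv2.imread(f'pics/{n}0.png');g=cv2.cvtColor(im,cv2.COLOR_BGR2GRAY)
    M=np.zeros_like(g);x0,y0,x1,y1=(236,135,370,262) if n=='side' else (203,125,338,250)
    M[y0:y1,x0:x1]=(g[y0:y1,x0:x1]<62)
    k,l,st,_=cv2.connectedComponentsWithStats(M);i=1+np.argmax(st[1:,4]);v,u=np.nonzero(l==i)
    P=np.c_[u,v];d=D[n];return (P@np.array([np.cos(d),np.sin(d)])).max(0)+.5
O={n:obs(n) for n in D};C={n:imaging.calibration(n) for n in D}
def f(x):
    o=[]
    for n in D:
        uv=proj(n,S2W(x,TOR),C[n]);d=D[n];o.append((uv@np.array([np.cos(d),np.sin(d)])).max(0)-O[n])
    return np.r_[tuple(o)]
r=least_squares(f,q[:3],x_scale=[1,1,.01],loss='soft_l1');print('old',q[:3].round(3),'new',r.x.round(3),'res',f(r.x).round(1))
for n in D:
    g=f; 
B.q=r.x
print('init',brass('side',cv2.imread('pics/side0.png')[:,:,::-1],C['side']))
for n in ('side','wrist'): print(n,brass(n,imaging.get_image(n),imaging.calibration(n),120)[:1])
E
python3 ref.py
```

```text
old [508.084 -57.392  -2.19 ] new [507.997 -53.985  -2.206] res [-1.6 -1.4 -1.4 -1.3 -1.3 -1.4 -1.5 -1.3 -1.5 -1.5 -1.1 -1.3 -1.3 -1.3
 -1.5 -1.2 -1.1 -0.8 -0.4 -0.4 -0.5 -0.2 -0.3  0.   0.2 -5.5 -0.1  0.1
  0.6  0.4  0.3  0.4  0.5  0.6  0.7  0.9  1.4  1.3  1.   1.1  0.4  0.1
 -0.6 -0.6 -0.7]
init [(15, [331, 183], 'r 76 th 117.9', 'sat 147 val 93')]
side [(12, [303, 224], 'r 77 th -2.2', 'sat 147 val 88')]
wrist [(340, [100, 117], 'r 74 th -1.4', 'sat 190 val 83')]
```

arm_command(
  motion="0 1.5 -2 0;0 3 -4 0;0 5 -7 0;0 7 -10 0;0 9 -13 0;0 9 -13 0;0 9 -13 0;0 9 -13 0",
)

```text
clock: 12.6
tool_pos: [677.2, 82.8, 252.2]
orientation: [-0.94, -2.997, 0.001]
wrist_force: [0.1, -0.9, -0.2]
gripper_width: 85.1
```

```bash
python3 ref.py | tail -2; python3 - <<'E'
from h import *
import time
print(tcp_stand()[0].round(0),np.abs(sense()['qvel']).max().round(3))
for n,R_ in (('scene',{'tumbler':(240,285,292,340),'dispenser':(335,250,380,322)}),('side',{'saucer':(226,203,250,240),'tumbler':(345,258,385,310),'dispenser':(385,195,420,268)})):
    a=cv2.imread(f'pics/{n}0.png').astype(int);b=imaging.get_image(n)[:,:,::-1].astype(int)
    for k,(x0,y0,x1,y1) in R_.items(): print(n,k,'mean diff',np.abs(a-b)[y0:y1,x0:x1].mean().round(1))
for f in (cv2.imread('pics/scene0.png'),imaging.get_image('scene')[:,:,::-1]):
    h=cv2.cvtColor(np.ascontiguousarray(f),cv2.COLOR_BGR2HSV);M=((h[...,0]<6)|(h[...,0]>174))&(h[...,1]>140)&(h[...,2]>80);v,u=np.nonzero(M[150:240,320:400]);print('brush px',len(u),u.mean().round(1),v.mean().round(1))
E
```

```text
side [(13, [303, 224], 'r 76 th -2.4', 'sat 147 val 87')]
wrist [(126, [92, 103], 'r 74 th -1.5', 'sat 193 val 69')]
[-211.   56.   71.] 0.004
scene tumbler mean diff 10.1
scene dispenser mean diff 2.7
side saucer mean diff 6.9
side tumbler mean diff 8.7
side dispenser mean diff 5.4
brush px 1066 32.2 51.5
brush px 1063 32.2 51.6
```

```bash
python3 -c "
from station import job
print(job.close_job())"
```

```text
the job is handed in; nothing more can be done
None
```

I turned the wheel about 120° by pushing its spokes down on the left from the front, and handed the job in at about 13 s of the 48 s. It stands within about 1° of the valve at the very bottom.

**How the pushing was done:** I pushed with the knuckle (back) of the open rear finger, not the fingertip. With the tool pointing straight down, the knuckle bulges about 18 mm past the tip, so the tip could not reach the spokes without touching the tyre. Nothing was gripped or lifted. Forces at the wrist stayed near 3 N at every reading.

**Final angle:** the estimates differ a little and are all slightly past the bottom.

| Estimate | Angle |
|---|---|
| Side camera, corrected for a shift in the wheel's centre | about −1.0° |
| Wrist camera, against the hub nut | −0.4° to −0.7° |
| Finger position at the last push | −0.2° to −1.5° |
| Side camera, uncorrected | −2.4° |
| Wrist camera, uncorrected | −1.5° |

I left the roughly 1° overshoot, because it is about as large as the measuring error. The angle readings were steady after the arm withdrew, and the gripper ended well clear of everything.

**Other things in the scene:**
- **Brush:** its pixels are unchanged.
- **Dispenser, saucer and tumbler:** compared only by picture difference, and I saw no sign that they moved. The tumbler differed most, probably from shadows seen through the glass, but I did not confirm that.
- **Tyre and stem:** no contact showed in the forces. The knuckle's planned clearance to the tyre was only about 4 mm, so I cannot rule out a touch from pictures alone.

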